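# Load the tip box onto the gravity roller track

## Robot

A 6-joint arm with a two-finger parallel gripper is mounted at the origin on the work surface. World frame = base frame: x ahead of the robot, y to its left, z up, the work surface at z = 0. Lengths are in mm, angles in rad, forces in N, time in s.
With the tool pointing down it reaches from about 350 to 975 mm from the base axis. Payload 7.1 kg.
Tool frame: the origin (TCP) lies at the very end of the fingers, on their centre line; the grasp point (between the pads) lies 19 mm behind it; z points along the fingers, x is the direction in which the jaws open and shut, and the axes are right-handed (so a half turn about z gives the same grasp; the last joint's range is limited). The gripper opens to 88 mm and grips with 3 to 60 N. Pads are 20 mm wide; open, the fingers measure 115 mm over their backs; the gripper's body (75 mm by 178 mm) begins 61 mm behind the grasp point.
Start: joints at [1.141, 0.423, 1.63, -0, 1.089, -0.019], TCP at [249.557, 572.997, 222.675] pointing down, gripper open.
Joint ranges: [-3, 3], [-0.9, 2.11], [0.09, 2.58], [-1.31, 4.45], [0.11, 2.69], [-2.54, 2.54]. Speed limits (rad/s): [2.39, 2.39, 3.01, 3.14, 3.14, 3.14].

## Interface

Orientations are given as a rotation vector (axis times angle).
In Python, from workcell import ctrl gives the robot as it stands. The module is installed in compiled form; this text tells all that it offers.
- The arm moves only by the tool move_arm, never from a script. Its argument "motion" is a list of rows, each a list of 2 entries, a list of its own where there are three numbers: the shift along the tool's x, y, z normalised to -1 to 1, where 1 is 150 mm, then the turn, a rotation vector about the tool's x, y, z normalised to -1 to 1, where 1 is 60 degrees. In form: [[[x, y, z], [rx, ry, rz]], ...]. A call has exactly 5 rows; each row is the pose to reach, as a shift and turn from the pose commanded when the call began, along the tool's axes at that moment; what a row does not reach only later rows make up. A row lasts 1/8 s, in which the tool goes at most 62.5 mm and 10.7 degrees, less where a joint would pass 70% of its speed; a pose out of reach is approached as far as the arm can. A call with a number of a shift or a turn outside -1 to 1 is refused whole. A call with a gripper value outside its range is refused whole. "gripper" is the opening, from 0 (shut) to 1 (fully open), set as the call begins (left out, the last holds). The fingers move at their own pace and stop on an object; the grip force is fixed at half the most. Time passes only in rows, so rows that repeat a pose let the fingers close, or fill a call up. It gives the time, the measured TCP pose, the force and the opening at its end, in the units of the state.
- ctrl.get_obs(): the state, without advancing time (a new reading comes with each control period).
- ctrl.get_image(name): name is "scene" or "top" or "wrist"; returns a dict with "pixels" (400x640x3 uint8, red, green, blue), "camera_matrix" (3x3 intrinsics, pixels), "R" (3x3) and "t" (3): a world point X has camera coordinates R X + t; the wrist camera has in their place "mount" (4x4, takes a point from camera to tool coordinates, whose origin is the TCP and whose axes are the tool frame's). Camera axes: x right, y down, z forward; pixel columns grow to the right and rows downward; lengths in mm; the calibration is good to about 2 mm. A picture is of the moment at which its call begins: read the wrist's pose just before it. There is no depth.
- ctrl.close_job(): hands the job in, once; it reports no verdict.
Trained networks look in the newest picture that a camera, given by its name, has taken for a name from the list of things; names that differ only in an ending like _2 or _b are one class to them, and where a whole thing is asked for, a point or a joint stands for the part that bears it (a point fixed in the world has none). Each returns a list of dicts, best first, with "p" (0 to 1); they miss things now and then, are a little off and sometimes report something else, mostly with a low value. They report only what shows in the picture. A call takes as long as a camera call. They do not tell look-alikes from the thing itself.
- ctrl.boxes_of(camera, name): "location" ([x, y, z] in mm, in world coordinates, good to about 4 mm: the middle of the surface that is visible of it).
- ctrl.regions_of(camera, name): "mask" (400x640 bool, what is visible of it).
- ctrl.pinpoint(camera, name): "location" ([x, y, z] in mm, in world coordinates, good to about 4 mm: a listed point, or the origin of a listed thing).
The state is a dict: "t": time; "qpos": joint angles; "qvel": joint speeds; "joint_torque": joint torques, N m; "ee_pos": TCP position; "orientation": TCP orientation; "ft_force": force on the tool from outside, world axes, zero at the start; "moment": the same for the moment, N m; "width": finger opening in mm.
Only numpy, scipy, OpenCV 4.12 (cv2) and the standard library are available. Lean on these libraries where they do the work, as an engineer would, in place of code of your own. Each camera call takes 0.05 s, during which the arm holds its last target.

## Task

Pick up the oblong pipette-tip box and set it down, upright and lengthways, on the rollers at the raised end of the sloped track. Let go of it there so that it rolls down by itself and comes to rest against the stop at the low end. Leave the square freezer box and the bottle where they stand.

Things in the scene. Friction and masses are not known exactly. Their poses are not given: they have to be found in the camera images.
- tipbox_mid (a point): Centre (half-way up, 33 mm above its underside) of the oblong lidded pipette-tip box: white base, grey rim, clear lid with the tip ends showing, 110 x 62 x 66 mm, about 0.2 kg, loose and upright on the bench. Its x axis runs along the 110 mm length, y across the 62 mm width (the sides to grip), z up. Its two ends are interchangeable on the track.
- track_load (a point): Load point near the raised end of the fixed roller track: mid-lane, level with the roller tops, 95 mm above the bench. Axes are level: x along the lane towards the low end, y across, z up. Rollers slope down 8 degrees along +x, run 88 mm back from here (open end) and turn freely: a released box rolls off at once and takes 1 to 6 s. Let the box go with its centre within 40 mm of here along the lane, 33 mm above the rollers.
- track_stop (a point): Middle of the stop's face at roller-top height, 270 mm down the slope from the load point; axes as there. The stop is an aluminium plate across the lane, 30 mm above the roller tops. Side guide rods, 82 mm apart inside, stand 8 mm above the roller tops; the track is 154 mm wide over its feet. At rest the tip box's centre is 50 mm behind this point (x) and 40 mm above it.
- freezerbox_mid (a point): Centre (26 mm above its underside) of the square lidded freezer box, white with a grey lid, 76 x 76 x 52 mm, loose, standing on the bench. To be left alone.
- bottle_mid (a point): Centre (44 mm above its underside) of the round reagent bottle with white cap and paper label, 60 mm diameter, 88 mm high, loose, standing on the bench. To be left alone.
Things that resemble listed ones, but are neither listed nor needed, are in the scene too. What is shaped like the part that bears tipbox_mid but orange or yellow is not meant.

How it is judged:
By the outcome, as a careful person would: the job done as asked, in the order asked, and still so for the second after the job is handed in, with the robot touching nothing.
It also fails if it takes over 45 s, if anything falls off the work surface, if the arm or the gripper's body presses on something with over 40 N, if the wrist force passes 120 N, or if a joint passes its speed limit or range.

## Working session

There is one attempt and no reset: what is moved stays moved. The work goes in short steps, Python scripts to look and compute and a tool call to move; the robot and the scene stay as the last step left them, time stands still between calls to the robot, and variables do not carry over. Pictures are saved under pics/ and viewed, and the job is handed in when it is done.

Besides the shell and the picture viewer there is one more tool, called after "Call:" by a JSON object that holds its "name" and its "arguments", one argument or row to a line. move_arm: Moves the arm, as the interface text tells. Its arguments: {"type":"object","properties":{"motion":{"type":"array","items":{"type":"array"}},"gripper":{"type":"number"}},"required":["motion"]}

```bash
mkdir -p pics; python3 - <<'E'
from workcell import ctrl
import cv2,numpy as np
o=ctrl.get_obs(); print(o['t'],o['ee_pos'],o['orientation'],o['width'])
for c in ["scene","top"]:
    im=ctrl.get_image(c); cv2.imwrite(f"pics/{c}0.png",im["pixels"][:,:,::-1])
    for n in ["tipbox_mid","track_load","track_stop","freezerbox_mid","bottle_mid"]:
        for d in ctrl.pinpoint(c,n)[:3]: print(c,n,np.round(d["location"],0),round(d["p"],2))
E
```

```text
0.0 [249.35413975 572.49457468 221.92311323] [ 2.62717221e+00  1.72119219e+00 -2.00201666e-03] 88.01131038964978
scene tipbox_mid [719. -27.  35.] 0.95
scene tipbox_mid [ 642. -356.   32.] 0.6
scene tipbox_mid [ 645. -198.   32.] 0.59
scene track_load [531. 102.  98.] 0.73
scene track_stop [481. 364.  61.] 0.97
scene freezerbox_mid [ 460. -185.   24.] 0.89
scene freezerbox_mid [481. 367.  61.] 0.59
scene bottle_mid [ 502. -381.   46.] 0.93
top tipbox_mid [ 648. -201.   31.] 0.92
top tipbox_mid [724. -30.  34.] 0.78
top tipbox_mid [ 810. -233.   32.] 0.67
top track_load [531. 105.  92.] 0.69
top track_stop [475. 367.  54.] 0.97
top freezerbox_mid [ 454. -190.   23.] 0.55
top bottle_mid [ 498. -382.   48.] 0.7
```

View pics/scene0.png

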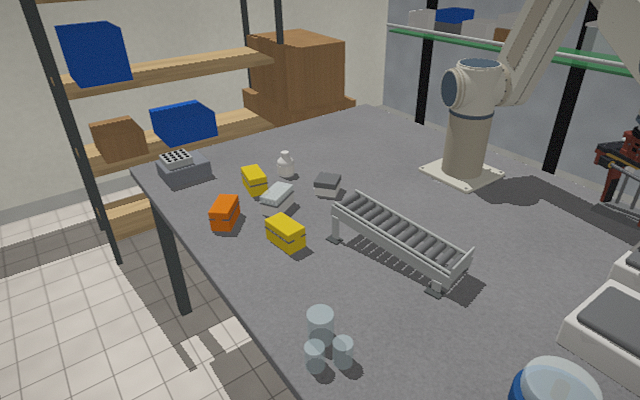

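View pics/top0.png

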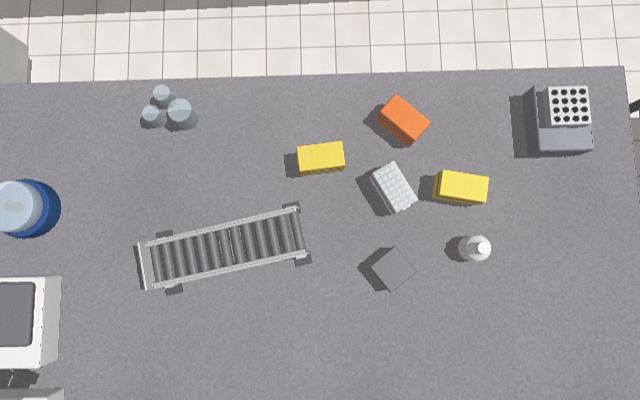

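The top view shows the white tip box at about (393,187), between a yellow look-alike at (461,187), an orange one at (404,119) and the square freezer box at (393,269). The track's raised end is at about (300,235) and its stop at (145,265). Next I'll fit the box pose and the lane.

```bash
cat > h.py <<'E'
from workcell import ctrl
import cv2,numpy as np
from scipy.optimize import minimize
def proj(im,X):
    return cv2.projectPoints(np.float64(X),cv2.Rodrigues(im["R"])[0],np.float64(im["t"]),np.float64(im["camera_matrix"]),None)[0][:,0]
def sil(im,x,y,yaw,dim=(110,62,66),z=33):
    c=np.array([[a,b,d] for a in(-.5,.5) for b in(-.5,.5) for d in(-.5,.5)])*dim
    R=np.array([[np.cos(yaw),-np.sin(yaw),0],[np.sin(yaw),np.cos(yaw),0],[0,0,1]])
    h=cv2.convexHull(np.float32(proj(im,c@R.T+[x,y,z])))
    m=np.zeros((1600,2560),np.uint8); cv2.fillConvexPoly(m,np.int32(np.round(h*4*16)),1,shift=4)
    return cv2.resize(m.astype(np.float32),(640,400),interpolation=cv2.INTER_AREA),h
E
python3 - <<'E'
from h import *
ims={};ms={}
for c in ["top","scene"]:
    im=ctrl.get_image(c); ims[c]=im
    best=None
    for d in ctrl.regions_of(c,"tipbox_mid"):
        m=d["mask"]; px=im["pixels"][m].astype(int); sat=(px.max(1)-px.min(1)).mean()
        vs,us=np.nonzero(m); print(c,round(d["p"],2),us.mean().round(),vs.mean().round(),m.sum(),"sat",sat.round())
        if sat<40 and best is None: best=m.astype(np.float32)
    ms[c]=best
for use in (["top"],["scene"],["top","scene"]):
    use=[c for c in use if ms[c] is not None]
    if not use: continue
    f=lambda p:sum(np.abs(sil(ims[c],p[0]*10,p[1]*10,p[2]*.1)[0]-ms[c]).sum()/ms[c].sum() for c in use)
    r=min((minimize(f,[64.8,-20,a],method="Nelder-Mead",options=dict(initial_simplex=np.array([[64.8,-20,a],[65.8,-20,a],[64.8,-19,a],[64.8,-20,a+2]]))) for a in np.deg2rad([0,30,60,90,120,150])*10),key=lambda r:r.fun)
    print(use,r.x[:2]*10,np.rad2deg(r.x[2]*.1),r.fun)
im=ims["top"]; v=im["pixels"].copy()
h=sil(im,r.x[0]*10,r.x[1]*10,r.x[2]*.1)[1]
v=cv2.resize(v,None,fx=3,fy=3); cv2.polylines(v,[np.int32(h*3+1)],True,(255,0,0),1)
# track overlay
L=np.array([531,103,95.]);S=np.array([478,365.5,57.4]); d=(S-L)/np.linalg.norm(S-L); n=np.array([-d[1],d[0],0]);n/=np.linalg.norm(n)
for s in(-41,0,41):
    q=proj(im,[L-88*d+s*n,S+s*n]); cv2.line(v,*[tuple(int(t) for t in p*3+1) for p in q],(0,255,0),1)
cv2.imwrite("pics/a.png",v[390:900,380:1180][:,:,::-1][:, :800])
E
```

```text
top 0.9 320.0 158.0 1388 sat 124.0
top 0.69 403.0 119.0 1540 sat 129.0
top 0.66 460.0 187.0 1545 sat 116.0
top 0.59 393.0 187.0 1410 sat 6.0
scene 0.97 285.0 232.0 1260 sat 121.0
scene 0.91 224.0 212.0 926 sat 134.0
scene 0.6 254.0 180.0 609 sat 126.0
scene 0.57 276.0 198.0 890 sat 5.0
['top'] [ 646.06203338 -196.13210944] 209.05337144818017 0.10443262755870819
['scene'] [ 642.663301   -204.50055381] 32.91230772275499 0.1130618005990982
['top', 'scene'] [ 646.06471239 -198.28890324] 30.383438248891668 0.2740078866481781
```

View pics/a.png

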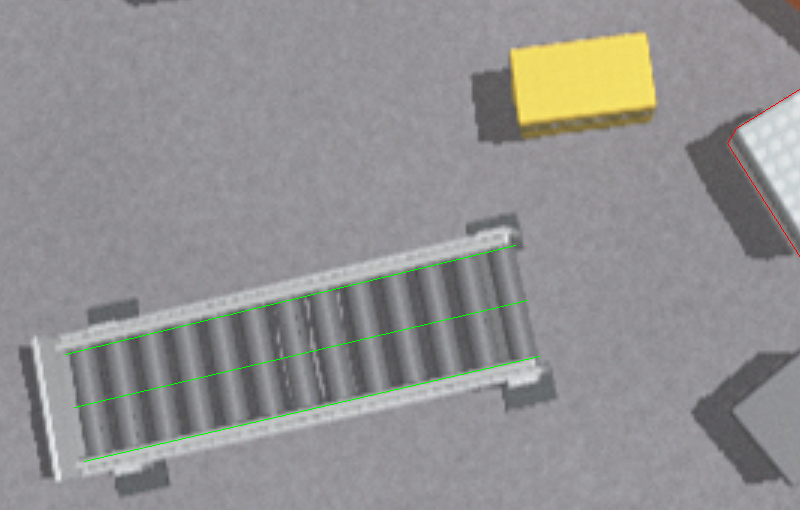

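The fit gives the box at about (646,-198), lengthways at 30°, and the lane overlay matches to within a few mm. I'll plan the approach to a hover and refine with the wrist camera there.

```bash
cat >> h.py <<'E'
from scipy.spatial.transform import Rotation as Ro, Slerp
def down(yaw,tilt=0,axis=None):
    # tool z down, tool x at yaw (deg); tilt: rotation (deg) about tool x
    y=np.deg2rad(yaw); x=np.array([np.cos(y),np.sin(y),0]); z=np.array([0,0,-1.])
    return Ro.from_matrix(np.c_[x,np.cross(z,x),z])*Ro.from_rotvec([np.deg2rad(tilt),0,0])
def plan(p0,R0,p1,R1,n,nd=3):
    p,R=np.array(p0,float),R0
    rv=(R0.inv()*R1).as_rotvec()
    for k in range(1,n+1):
        pt=np.array(p0)+(np.array(p1)-p0)*k/n; Rt=R0*Ro.from_rotvec(rv*k/n)
        s=np.round(R.inv().apply(pt-p)/150,nd); r=np.round(np.rad2deg((R.inv()*Rt).as_rotvec())/60,nd)
        print("shift",s.tolist(),"turn",r.tolist(), "norm mm",round(np.linalg.norm(s)*150))
        p=p+R.apply(s*150); R=R*Ro.from_rotvec(np.deg2rad(r*60))
    print("ends",p.round(1),R.as_rotvec().round(4).tolist())
    return p,R
E
python3 - <<'E'
from h import *
o=ctrl.get_obs()
plan(o["ee_pos"],Ro.from_rotvec(o["orientation"]),[646,-198,200],down(-59.6),6)
E
```

```text
shift [-0.61, 0.746, 0.025] turn [-0.0, -0.0, 0.35] norm mm 145
shift [-0.301, 0.915, 0.025] turn [-0.0, -0.0, 0.35] norm mm 145
shift [0.046, 0.962, 0.026] turn [-0.0, -0.0, 0.351] norm mm 145
shift [0.388, 0.881, 0.025] turn [-0.0, -0.0, 0.35] norm mm 144
shift [0.679, 0.684, 0.025] turn [-0.0, 0.0, 0.35] norm mm 145
shift [0.879, 0.394, 0.025] turn [-0.0, 0.0, 0.35] norm mm 145
ends [ 646. -198.  200.] [-2.7262, 1.5611, -0.0]
```

Call:
{"name": "move_arm", "arguments": {
  "motion": [
    [[-0.12,0.15,0.005],[0,0,0.07]],
    [[-0.24,0.3,0.01],[0,0,0.14]],
    [[-0.37,0.45,0.015],[0,0,0.21]],
    [[-0.49,0.6,0.02],[0,0,0.28]],
    [[-0.61,0.746,0.025],[0,0,0.35]]
  ],
  "gripper": 1
}}

```text
t: 1.42
ee_pos: [316.0, 443.6, 219.0]
orientation: [-2.899, -1.211, -0.0]
ft_force: [0.6, -0.7, 0.4]
width: 87.9
```

Call:
{"name": "move_arm", "arguments": {
  "motion": [
    [[-0.06,0.18,0.005],[0,0,0.07]],
    [[-0.12,0.37,0.01],[0,0,0.14]],
    [[-0.18,0.55,0.015],[0,0,0.21]],
    [[-0.24,0.73,0.02],[0,0,0.28]],
    [[-0.301,0.915,0.025],[0,0,0.35]]
  ]
}}

```text
t: 2.05
ee_pos: [382.2, 315.2, 215.3]
orientation: [-3.071, -0.662, -0.001]
ft_force: [-0.4, 0.4, 0.2]
width: 87.9
```

Call:
{"name": "move_arm", "arguments": {
  "motion": [
    [[0.01,0.19,0.005],[0,0,0.07]],
    [[0.02,0.38,0.01],[0,0,0.14]],
    [[0.03,0.58,0.015],[0,0,0.21]],
    [[0.04,0.77,0.02],[0,0,0.28]],
    [[0.046,0.962,0.026],[0,0,0.351]]
  ]
}}

```text
t: 2.68
ee_pos: [448.3, 186.7, 211.5]
orientation: [-3.14, -0.089, -0.001]
ft_force: [0.5, -0.6, 0.2]
width: 87.9
```

Call:
{"name": "move_arm", "arguments": {
  "motion": [
    [[0.08,0.18,0.005],[0,0,0.07]],
    [[0.16,0.35,0.01],[0,0,0.14]],
    [[0.23,0.53,0.015],[0,0,0.21]],
    [[0.31,0.7,0.02],[0,0,0.28]],
    [[0.388,0.881,0.025],[0,0,0.35]]
  ]
}}

```text
t: 3.3
ee_pos: [514.2, 58.2, 207.7]
orientation: [-3.104, 0.484, -0.001]
ft_force: [-0.2, 1.3, -0.6]
width: 88.1
```

Call:
{"name": "move_arm", "arguments": {
  "motion": [
    [[0.14,0.14,0.005],[0,0,0.07]],
    [[0.27,0.27,0.01],[0,0,0.14]],
    [[0.41,0.41,0.015],[0,0,0.21]],
    [[0.54,0.55,0.02],[0,0,0.28]],
    [[0.679,0.684,0.025],[0,0,0.35]]
  ]
}}

```text
t: 3.92
ee_pos: [580.2, -70.5, 203.8]
orientation: [-2.964, 1.042, -0.0]
ft_force: [0.5, -0.5, 0.7]
width: 87.9
```

Call:
{"name": "move_arm", "arguments": {
  "motion": [
    [[0.22,0.1,0.005],[0,0,0.09]],
    [[0.44,0.2,0.01],[0,0,0.18]],
    [[0.66,0.3,0.015],[0,0,0.26]],
    [[0.879,0.394,0.025],[0,0,0.35]],
    [[0.879,0.394,0.025],[0,0,0.35]]
  ]
}}

```text
t: 4.55
ee_pos: [646.7, -200.0, 199.7]
orientation: [2.724, -1.564, 0.001]
ft_force: [-0.4, 0.4, 0.1]
width: 87.9
```

```bash
python3 - <<'E'
from h import *
o=ctrl.get_obs(); print(o['t'],o['ee_pos'],o['orientation'],o['width'],np.abs(o['qvel']).max())
im=ctrl.get_image("wrist"); 
R=Ro.from_rotvec(o["orientation"]).as_matrix(); M=im["mount"]; Rc=R@M[:3,:3]; tc=R@M[:3,3]+o["ee_pos"]
im["R"]=Rc.T; im["t"]=-Rc.T@tc
v=im["pixels"].copy()
for d in ctrl.pinpoint("wrist","tipbox_mid")[:3]: print(d)
B=None
for d in ctrl.regions_of("wrist","tipbox_mid"):
    m=d["mask"]; px=im["pixels"][m].astype(int); sat=(px.max(1)-px.min(1)).mean()
    vs,us=np.nonzero(m); print(d["p"],us.mean().round(),vs.mean().round(),m.sum(),sat.round())
    if sat<40 and B is None:B=m.astype(np.float32)
if B is not None:
    f=lambda p:np.abs(sil(im,p[0]*10,p[1]*10,p[2]*.1)[0]-B).sum()/B.sum()
    s=np.array([64.6,-19.8,5.3]); r=minimize(f,s,method="Nelder-Mead",options=dict(initial_simplex=s+np.array([[0,0,0],[1,0,0],[0,1,0],[0,0,1]])))
    print(r.x[:2]*10,np.rad2deg(r.x[2]*.1),r.fun)
    h=sil(im,r.x[0]*10,r.x[1]*10,r.x[2]*.1)[1]; cv2.polylines(v,[np.int32(h)],True,(255,0,0),1)
h=sil(im,646,-198,np.deg2rad(30.4))[1]; cv2.polylines(v,[np.int32(h)],True,(0,0,255),1)
cv2.imwrite("pics/w1.png",v[:,:,::-1])
E
```

```text
4.55 [ 646.65396063 -200.00993959  199.68070268] [ 2.72423931e+00 -1.56449099e+00  9.52286872e-04] 87.8701228201145 0.04900606323510061
{'location': [812.4, -237.5, 29.4], 'p': 0.93}
{'location': [644.5, -202.5, 31.7], 'p': 0.86}
{'location': [722.6, -35.9, 30.2], 'p': 0.85}
0.93 423.0 235.0 2466 150.0
0.89 422.0 59.0 9435 171.0
0.59 205.0 37.0 8253 183.0
```

View pics/w1.png

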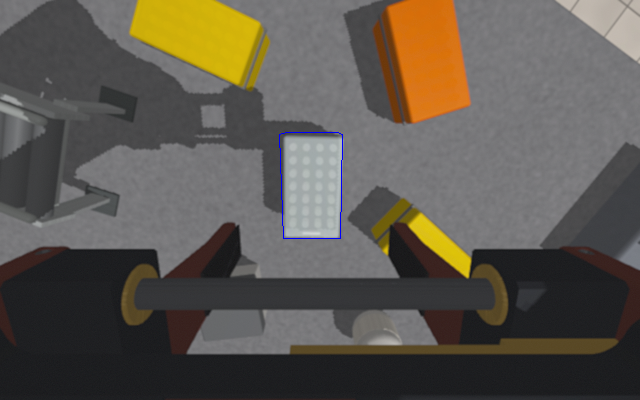

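The wrist view shows the white box at (312,185), and the fitted outline lies on its edges to about 1 px. The yellow box at the right, about (420,235), is clear of the finger. Descending.

Call:
{"name": "move_arm", "arguments": {
  "motion": [
    [[0,0,0.15],[0,0,0]],
    [[0,0,0.3],[0,0,0]],
    [[0,0,0.45],[0,0,0]],
    [[0,0,0.6],[0,0,0]],
    [[0,0,0.7],[0,0,0]]
  ]
}}

```text
t: 5.32
ee_pos: [645.3, -196.7, 94.2]
orientation: [2.727, -1.559, -0.002]
ft_force: [-1.6, -0.1, 0.1]
width: 87.6
```

Call:
{"name": "move_arm", "arguments": {
  "motion": [
    [[0,0,0.12],[0,0,0]],
    [[0,0,0.24],[0,0,0]],
    [[0,0,0.36],[0,0,0]],
    [[0,0,0.46],[0,0,0]],
    [[0,0,0.493],[0,0,0]]
  ]
}}

```text
t: 5.95
ee_pos: [645.3, -197.9, 19.6]
orientation: [2.726, -1.561, -0.003]
ft_force: [-0.2, -0.0, -0.4]
width: 87.6
```

Call:
{"name": "move_arm", "arguments": {
  "motion": [
    [[0,0,0],[0,0,0]],
    [[0,0,0],[0,0,0]],
    [[0,0,0],[0,0,0]],
    [[0,0,0],[0,0,0]],
    [[0,0,0],[0,0,0]]
  ],
  "gripper": 0
}}

```text
t: 6.58
ee_pos: [646.5, -198.2, 21.8]
orientation: [-2.726, 1.561, -0.002]
ft_force: [0.5, 0.2, 4.0]
width: 61.9
```

Call:
{"name": "move_arm", "arguments": {
  "motion": [
    [[0,0,0],[0,0,0]],
    [[0,0,0],[0,0,0]],
    [[0,0,-0.02],[0,0,0]],
    [[0,0,-0.06],[0,0,0]],
    [[0,0,-0.1],[0,0,0]]
  ]
}}

```text
t: 7.2
ee_pos: [645.7, -197.9, 36.1]
orientation: [2.726, -1.561, -0.001]
ft_force: [-0.1, -0.5, -1.5]
width: 62.1
```

```bash
python3 - <<'E'
from h import *
o=ctrl.get_obs(); print(o)
im=ctrl.get_image("top"); v=im["pixels"]
# overlays of lane, zoomed: rods inner edges at roller top +8
v=cv2.resize(v[190:300,125:325],None,fx=4,fy=4,interpolation=cv2.INTER_CUBIC)
L=np.array([531,103,95.]);S=np.array([478,365.5,57.4]); d=(S-L)/np.linalg.norm(S-L); n=np.array([-d[1],d[0],0]);n/=np.linalg.norm(n)
up=np.cross(d,n); up*=np.sign(up[2])
for s in(-41,0,41):
    q=(proj(im,[L-88*d+s*n+8*up*(s!=0),S+s*n+8*up*(s!=0)])-[125,190])*4+1.5; cv2.line(v,*[tuple(int(t) for t in p) for p in q],(0,255,0),1)
cv2.imwrite("pics/t2.png",v[:,:,::-1])
im=ctrl.get_image("wrist");cv2.imwrite("pics/w2.png",im["pixels"][:,:,::-1])
E
```

```text
{'t': 7.2, 'qpos': array([-3.15036926e-01,  7.26348233e-01,  1.59569008e+00,  1.26094159e-05,
        8.20174678e-01,  7.25112571e-01]), 'qvel': array([-0.00147096, -0.073496  , -0.00987716,  0.00076097,  0.07394604,
        0.00048319]), 'joint_torque': array([ 1.28072850e-03, -6.56320524e+01, -2.15416038e+01,  4.66853078e-02,
       -1.20702283e-01,  2.33015080e-04]), 'ee_pos': array([ 645.7295688 , -197.91801971,   36.12499226]), 'orientation': array([ 2.72610906e+00, -1.56115215e+00, -9.56917931e-04]), 'ft_force': array([-0.06863405, -0.49918809, -1.45000707]), 'moment': array([-0.03125209,  0.13577175,  0.03466881]), 'width': 62.12932868327099}
```

View pics/t2.png

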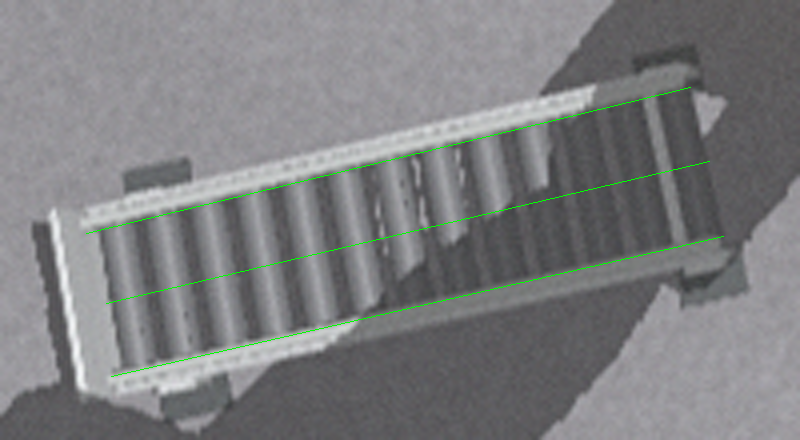

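View pics/w2.png

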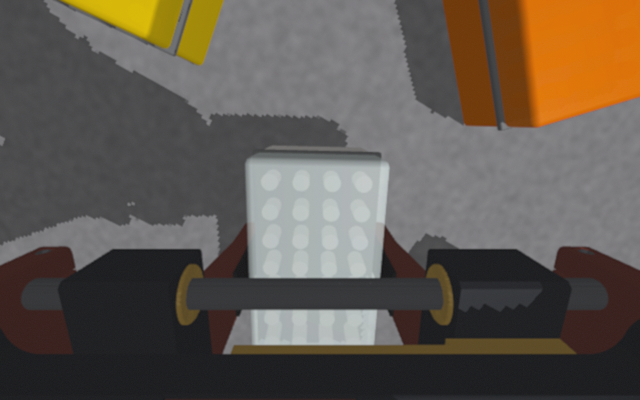

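The box is gripped at a width of 62 mm and hangs straight between the fingers. In the top view the lane overlay sits within about 2 mm of the guide rods. Planning the transfer, tilted 8° to match the slope.

```bash
python3 - <<'E'
from h import *
p=np.array([646,-198,36.]);R=down(-59.6)
d=np.array([np.cos(np.deg2rad(101.4)),np.sin(np.deg2rad(101.4)),0]); Rt=down(11.4,-8)
up=-Rt.as_matrix()[:,2]; print("up",up, up@d, np.sin(np.deg2rad(8)))
T=np.array([532,103,95])+21*up; print("T",T)
p,R=plan(p,R,[646,-198,186],R,1)
p,R=plan(p,R,T+[0,0,50],Rt,4)
p,R=plan(p,R,T+[0,0,4],Rt,1)
E
```

```text
up [-0.02750858  0.13642738  0.99026807] 0.1391731009600655 0.13917310096006544
T [531.42231972 105.86497496 115.79562944]
shift [0.0, 0.0, -1.0] turn [0.0, 0.0, 0.0] norm mm 150
ends [ 646. -198.  186.] [2.7262, -1.5613, 0.0]
shift [-0.533, -0.092, 0.034] turn [-0.029, 0.021, -0.295] norm mm 81
shift [-0.481, -0.25, 0.017] turn [-0.029, 0.02, -0.296] norm mm 81
shift [-0.382, -0.385, -0.002] turn [-0.029, 0.021, -0.295] norm mm 81
shift [-0.246, -0.483, -0.022] turn [-0.029, 0.021, -0.295] norm mm 81
ends [531.4 105.9 165.8] [2.9876, 0.2978, 0.0213]
shift [-0.0, -0.043, 0.304] turn [0.0, -0.0, -0.0] norm mm 46
ends [531.4 105.9 119.8] [2.9876, 0.2978, 0.0213]
```

Call:
{"name": "move_arm", "arguments": {
  "motion": [
    [[0,0,-0.15],[0,0,0]],
    [[0,0,-0.35],[0,0,0]],
    [[0,0,-0.6],[0,0,0]],
    [[0,0,-0.85],[0,0,0]],
    [[0,0,-1.0],[0,0,0]]
  ]
}}

```text
t: 7.92
ee_pos: [646.9, -198.3, 190.0]
orientation: [-2.726, 1.561, -0.006]
ft_force: [0.2, -0.1, -2.3]
width: 62.3
```

Call:
{"name": "move_arm", "arguments": {
  "motion": [
    [[-0.06,-0.01,0.004],[-0.003,0.002,-0.03]],
    [[-0.16,-0.03,0.01],[-0.009,0.006,-0.09]],
    [[-0.29,-0.05,0.02],[-0.016,0.011,-0.16]],
    [[-0.42,-0.07,0.027],[-0.023,0.016,-0.23]],
    [[-0.533,-0.092,0.034],[-0.029,0.021,-0.295]]
  ]
}}

```text
t: 8.55
ee_pos: [615.8, -120.3, 179.4]
orientation: [2.901, -1.102, 0.002]
ft_force: [0.6, 0.8, -1.7]
width: 62.3
```

Call:
{"name": "move_arm", "arguments": {
  "motion": [
    [[-0.1,-0.05,0.003],[-0.006,0.004,-0.06]],
    [[-0.19,-0.1,0.007],[-0.012,0.008,-0.12]],
    [[-0.29,-0.15,0.01],[-0.017,0.012,-0.18]],
    [[-0.385,-0.2,0.014],[-0.023,0.016,-0.24]],
    [[-0.481,-0.25,0.017],[-0.029,0.02,-0.296]]
  ]
}}

```text
t: 9.18
ee_pos: [588.4, -45.2, 176.0]
orientation: [3.002, -0.635, 0.011]
ft_force: [0.5, 0.3, -2.4]
width: 62.1
```

Call:
{"name": "move_arm", "arguments": {
  "motion": [
    [[-0.08,-0.08,0],[-0.006,0.004,-0.06]],
    [[-0.15,-0.15,0],[-0.012,0.008,-0.12]],
    [[-0.23,-0.23,-0.001],[-0.017,0.012,-0.18]],
    [[-0.31,-0.31,-0.001],[-0.023,0.016,-0.24]],
    [[-0.382,-0.385,-0.002],[-0.029,0.021,-0.295]]
  ]
}}

```text
t: 9.8
ee_pos: [559.6, 30.9, 170.9]
orientation: [3.029, -0.163, 0.016]
ft_force: [0.5, 0.6, -2.4]
width: 62.1
```

Call:
{"name": "move_arm", "arguments": {
  "motion": [
    [[-0.06,-0.12,-0.005],[-0.007,0.005,-0.07]],
    [[-0.13,-0.25,-0.011],[-0.015,0.011,-0.15]],
    [[-0.19,-0.37,-0.017],[-0.022,0.016,-0.23]],
    [[-0.23,-0.45,-0.02],[-0.027,0.019,-0.275]],
    [[-0.246,-0.483,-0.022],[-0.029,0.021,-0.295]]
  ]
}}

```text
t: 10.42
ee_pos: [531.2, 106.7, 165.9]
orientation: [2.987, 0.301, 0.022]
ft_force: [0.3, -0.3, -1.8]
width: 62.3
```

Call:
{"name": "move_arm", "arguments": {
  "motion": [
    [[0,-0.01,0.07],[0,0,0]],
    [[0,-0.02,0.15],[0,0,0]],
    [[0,-0.033,0.23],[0,0,0]],
    [[0,-0.04,0.28],[0,0,0]],
    [[0,-0.043,0.304],[0,0,0]]
  ]
}}

```text
t: 11.05
ee_pos: [531.2, 105.6, 119.1]
orientation: [2.987, 0.297, 0.02]
ft_force: [-0.3, -0.4, -2.1]
width: 62.0
```

```bash
python3 - <<'E'
from h import *
o=ctrl.get_obs(); print(o['t'],o['ee_pos'],o['orientation'],o['ft_force'],o['width'])
v=ctrl.get_image("scene")["pixels"][150:320,280:520]; cv2.imwrite("pics/s3.png",cv2.resize(v,None,fx=3,fy=3)[:,:,::-1])
im=ctrl.get_image("wrist");cv2.imwrite("pics/w3.png",im["pixels"][:,:,::-1])
E
```

```text
11.05 [531.18685923 105.61976364 119.05036577] [2.98749511 0.29735247 0.0197593 ] [-0.30383838 -0.41164011 -2.12951379] 62.00941916690596
```

View pics/s3.png

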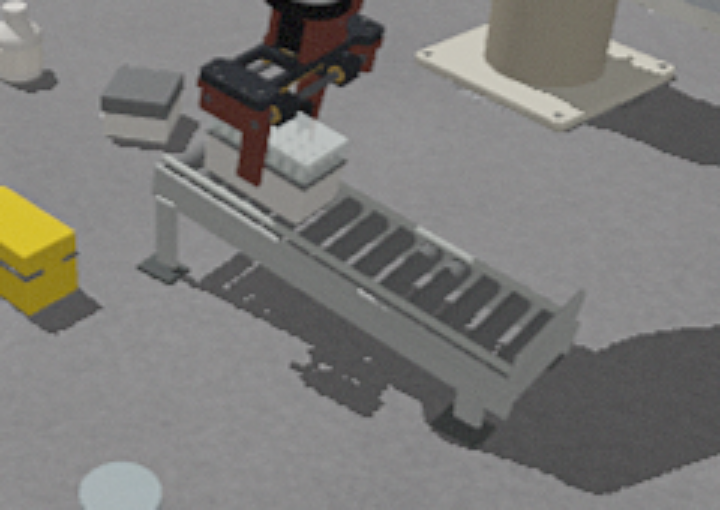

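View pics/w3.png

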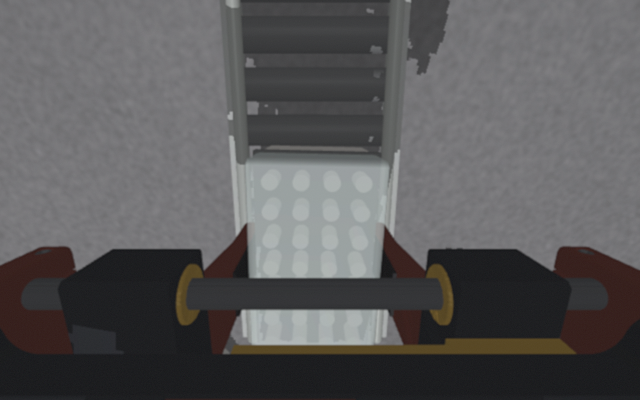

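The box is centred and parallel over the lane: in the wrist view it spans columns 247–388, with the rods at about 245 and 388. I'll lower gently until it touches.

Call:
{"name": "move_arm", "arguments": {
  "motion": [
    [[0,0,0.005],[0,0,0]],
    [[0,0,0.01],[0,0,0]],
    [[0,0,0.015],[0,0,0]],
    [[0,0,0.018],[0,0,0]],
    [[0,0,0.018],[0,0,0]]
  ]
}}

```text
t: 11.78
ee_pos: [531.5, 105.5, 117.2]
orientation: [2.988, 0.298, 0.021]
ft_force: [0.2, 0.4, -1.7]
width: 61.9
```

Call:
{"name": "move_arm", "arguments": {
  "motion": [
    [[0,0,0.004],[0,0,0]],
    [[0,0,0.008],[0,0,0]],
    [[0,0,0.01],[0,0,0]],
    [[0,0,0.01],[0,0,0]],
    [[0,0,0.01],[0,0,0]]
  ]
}}

```text
t: 12.4
ee_pos: [531.6, 105.4, 116.6]
orientation: [2.988, 0.298, 0.022]
ft_force: [-2.9, 1.6, 7.8]
width: 62.3
```

Contact felt at the expected height, so I'm releasing.

Call:
{"name": "move_arm", "arguments": {
  "motion": [
    [[0,0,0],[0,0,0]],
    [[0,0,0],[0,0,0]],
    [[0,0,0],[0,0,0]],
    [[0,0,0],[0,0,0]],
    [[0,0,0],[0,0,0]]
  ],
  "gripper": 1
}}

```text
t: 13.02
ee_pos: [531.5, 105.3, 115.6]
orientation: [2.988, 0.298, 0.021]
ft_force: [-0.0, 0.3, -0.5]
width: 87.7
```

```bash
python3 - <<'E'
from h import *
v=ctrl.get_image("scene")["pixels"][150:320,280:520]; cv2.imwrite("pics/s4.png",cv2.resize(v,None,fx=3,fy=3)[:,:,::-1])
E
```

```text
(no output)
```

View pics/s4.png

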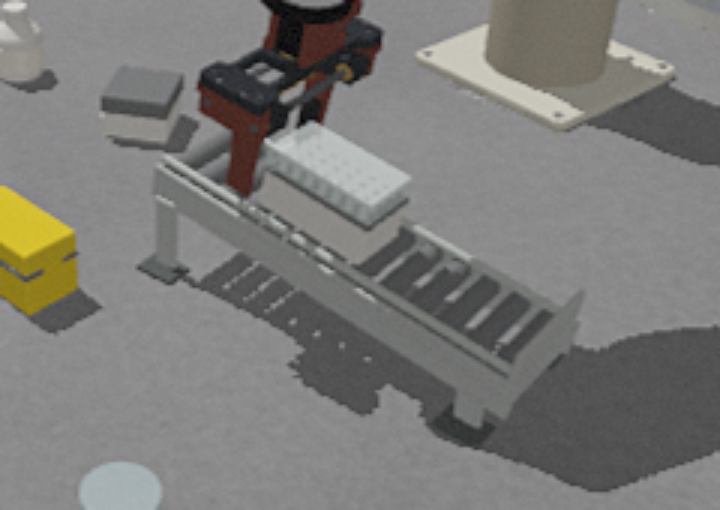

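The box is rolling: it is now at about (335,195) in this crop and has cleared the fingers. I'll wait, then lift straight back.

Call:
{"name": "move_arm", "arguments": {
  "motion": [
    [[0,0,0],[0,0,0]],
    [[0,0,0],[0,0,0]],
    [[0,0,0],[0,0,0]],
    [[0,0,0],[0,0,0]],
    [[0,0,0],[0,0,0]]
  ]
}}

```text
t: 13.7
ee_pos: [531.5, 105.3, 115.7]
orientation: [2.988, 0.298, 0.021]
ft_force: [-0.2, -0.3, 0.2]
width: 87.7
```

Call:
{"name": "move_arm", "arguments": {
  "motion": [
    [[0,0,-0.1],[0,0,0]],
    [[0,0,-0.25],[0,0,0]],
    [[0,0,-0.4],[0,0,0]],
    [[0,0,-0.55],[0,0,0]],
    [[0,0,-0.6],[0,0,0]]
  ]
}}

```text
t: 14.32
ee_pos: [529.9, 118.1, 207.0]
orientation: [2.988, 0.298, 0.026]
ft_force: [0.7, 0.2, 0.3]
width: 87.8
```

Call:
{"name": "move_arm", "arguments": {
  "motion": [
    [[0,0,0],[0,0,0]],
    [[0,0,0],[0,0,0]],
    [[0,0,0],[0,0,0]],
    [[0,0,0],[0,0,0]],
    [[0,0,0],[0,0,0]]
  ]
}}

```text
t: 14.95
ee_pos: [528.9, 117.6, 204.5]
orientation: [2.988, 0.298, 0.02]
ft_force: [0.1, -0.2, -0.2]
width: 87.9
```

Call:
{"name": "move_arm", "arguments": {
  "motion": [
    [[0,0,0],[0,0,0]],
    [[0,0,0],[0,0,0]],
    [[0,0,0],[0,0,0]],
    [[0,0,0],[0,0,0]],
    [[0,0,0],[0,0,0]]
  ]
}}

```text
t: 15.58
ee_pos: [529.0, 117.6, 204.8]
orientation: [2.988, 0.298, 0.021]
ft_force: [-0.7, -1.6, -0.5]
width: 87.9
```

```bash
python3 - <<'E'
from h import *
im=ctrl.get_image("scene");v=im["pixels"][150:320,280:520]; cv2.imwrite("pics/s5.png",cv2.resize(v,None,fx=3,fy=3)[:,:,::-1])
def show():
  for c in ["scene","top"]:
    ctrl.get_image(c)
    for n in ["tipbox_mid","freezerbox_mid","bottle_mid"]:
        print(c,n,[(np.round(d["location"]).tolist(),round(d["p"],2)) for d in ctrl.pinpoint(c,n)])
show()
print(ctrl.get_obs()['t'])
v=ctrl.get_image("scene")["pixels"]; cv2.imwrite("pics/s6.png",v[:,:,::-1])
E
```

```text
scene tipbox_mid [([814.0, -231.0, 34.0], 0.92), ([719.0, -28.0, 34.0], 0.92), ([490.0, 315.0, 94.0], 0.91), ([642.0, -357.0, 31.0], 0.85)]
scene freezerbox_mid [([460.0, -186.0, 26.0], 0.75)]
scene bottle_mid [([502.0, -382.0, 44.0], 0.81)]
top tipbox_mid [([643.0, -356.0, 37.0], 0.92), ([723.0, -31.0, 35.0], 0.72), ([810.0, -230.0, 37.0], 0.63)]
top freezerbox_mid [([455.0, -190.0, 24.0], 0.93)]
top bottle_mid [([499.0, -381.0, 44.0], 0.98)]
16.025
```

View pics/s5.png

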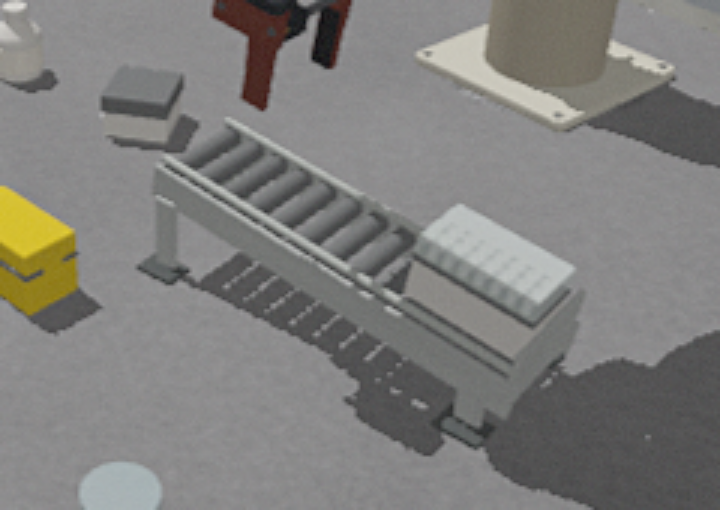

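View pics/s6.png

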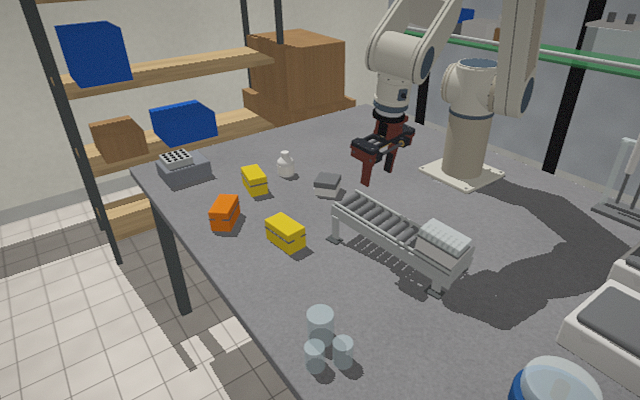

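The box is upright against the stop, at (490,315,94) against an expected (488,317,97). I'll check that it is still, then hand in.

```bash
python3 - <<'E'
from h import *
a=cv2.imread("pics/s6.png")[215:285,405:480].astype(int)
b=ctrl.get_image("scene")["pixels"][:,:,::-1][215:285,405:480].astype(int)
print("diff",np.abs(a-b).max(),np.abs(a-b).mean()); print(ctrl.get_obs()['t'])
ctrl.close_job()
E
```

```text
diff 10 1.8735873015873017
16.125
the job is handed in; nothing more can be done
```

The tip box is on the track, upright and lengthways, resting against the stop at the low end. I handed the job in at about 16 s.

- **Pick and place:** I gripped the white tip box across its 62 mm sides. I lowered it at the 8° slope onto the rollers at the load point until I felt light contact, a reading of about 8 N.
- **Release:** I opened the gripper there. The box rolled clear of the fingers by itself, and I then lifted the arm away.
- **Rest position:** The scene camera network put the box at (490, 315, 94), against an expected rest position of about (488, 317, 97). The scene picture shows it against the stop, and two pictures taken just before hand-in differed only by noise.
- **Other objects:** The freezer box and bottle are where they were at the start, to within 2 mm.
- **Failed check:** In the final look, the top-camera network did not report the box on the track. The rest position is therefore confirmed from the scene camera only.

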